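Wedge a whetstone tight in its holder

ROBOT

A 6-joint arm with a two-finger parallel gripper is mounted at the origin on a cart in front of the work surface, level with it; the furniture and walls round the work are solid. World frame = base frame: x ahead of the robot, y to its left, z up, the work surface at z = 0. Lengths are in m, angles in degrees, forces in N, time in s.
With the tool pointing down it reaches from about 0.25 to 0.725 m from the base axis. Payload 9.7 kg.
Tool frame: the origin (TCP) lies midway between the tips of the shut fingers; the grasp point (between the pads) lies 19 mm behind it; z points along the fingers, y is the line along which they close (so a half turn about z gives the same grasp; the last joint's range is limited). The gripper opens to 85 mm and grips with 20 to 120 N. Pads are 22 mm wide; open, the fingers measure 114 mm over their backs; the gripper's body (76 mm by 85 mm) begins 54 mm behind the grasp point. The pads swing forward as they close: fully open they stand 13 mm farther back than shut.
Start: joints at [0, 4.979, 10.078, 95.1, 0, 90], TCP at [0.55, -0, 0.231] pointing down, gripper open.
Joint ranges: [-179.16, 179.16], [-48.56, 103.87], [-65.8, 70.77], [-126.05, 130.52], [-82.76, 87.17], [-180, 180]. Speed limits (degrees/s): [127.2, 127.2, 147.25, 180, 180, 180].

INTERFACE

Orientations are given as [roll, pitch, yaw] about the fixed x, y, z axes, in that order (R = Rz(yaw) Ry(pitch) Rx(roll)).
In Python, from workcell import * gives the robot as it stands.
- The arm moves only by the tool servo_tool, never from a script. Its argument "moves" is a list of rows, each a list of 4 numbers: the shift along the world's x, y, z in fractions of the full range, 1 being 50 cm, then the turn about the world's z in a scale on which 1.0 is 180 degrees. A call has 1 to 20 rows; each row is the pose to reach, as a shift and turn from the pose commanded when the call began; what a row does not reach only later rows make up. A row lasts 1/12 s, in which the tool goes at most 41.7 mm and 7.16 degrees, less where a joint would pass 70% of its speed; a pose out of reach is approached as far as the arm can. Shift and turn numbers lie between -1 and 1, and a call with a number outside is refused. A call with a gripper value outside its range is refused whole. "claw" is the closure, from 0 (fully open) to 1 (shut), set as the call begins (left out, the last holds). The fingers move at their own pace and stop on an object; "force" is the grip in N (left out, the last holds). Time passes only in rows, so rows that repeat a pose let the fingers close. It gives the time, the measured TCP pose, the force, the opening and the grip force at its end, in the units of the state.
- get_obs(): the state, without advancing time (a new reading comes with each control period).
- camera(name): name is "scene" or "side" or "wrist"; returns the picture (480x640x3 uint8, red, green, blue); there is no depth.
- get_calibration(name): a dict with "fx", "fy", "cx", "cy" (pixels), "k1" (the pictures are not rectified: a ray, as slopes to the right and down, at radius r is drawn at 1 + k1 r^2 times it, then the intrinsics apply), "rvec" (rotation vector, rad) and "tvec" (3), from world to camera coordinates, as OpenCV has them; the wrist camera has in their place "tool_from_camera" (4x4, takes a point from camera to tool coordinates, whose origin is the TCP and whose axes are the flange's). Camera axes: x right, y down, z forward; pixel columns grow to the right and rows downward; lengths in m; the calibration is good to about 2 mm. A picture is of the moment at which its call begins: read the wrist's pose just before it. get_calibration takes no time and is no camera call.
- job_done(): hands the job in; it is judged then, once.
The state is a dict: "time": time; "q": joint angles; "qd": joint speeds; "joint_efforts": joint torques, N m; "ee_pos": TCP position; "tcp_rot": TCP orientation; "wrist_force": force on the tool from outside, world axes, zero at the start; "torque": the same for the moment, N m; "opening": finger opening in m; "grasp_force": force on a finger pad.
Only numpy, scipy, OpenCV 4.12 (cv2) and the standard library are available. Lean on these libraries where they do the work, as an engineer would, in place of code of your own. Each camera call takes 0.05 s, during which the arm holds its last target. There are 200 camera calls.

TASK

Get the whetstone ready for sharpening the knife: slide the stone along its wooden holder up against the rubber-faced end stop, put the loose wooden wedge, thin end first and lying flat on the board, into the tapering slot between the stone's other end and the slanted cleat, and tap or press it in until it is locked tight and no longer gives to a firm push, without forcing it so hard that something splits. Leave the stone lying flat, let go of everything, and do not disturb the knife, timer, mug and glass.

Things in the scene. Friction and masses are not known exactly. Their poses are not given: they have to be found in the camera images.
- holder: Wooden whetstone holder; rubber feet grip the worktop, it does not move. Board 96 mm wide (its x), 262 mm long (its y); origin on the worktop under its centre; board top at z = 22 mm. End stop at its +y end, fixed cleat at its -y end; its -x side faces the robot. Two low lips (x = +-32 to 38 mm, y = -63 to 87 mm, 6 mm above the board) guide the stone with 2 mm play either side.
- slot_mouth (a point): On the board's top at its front (-x) edge, in the mouth of the slot: holder frame (-48, -93, 22) mm. The slot lies between the stone's end and the slanted face of the cleat (24 mm high, not measured: that face lies at holder y = -97 mm + x/6, give or take 3 mm from one start to the next), so it is widest at the mouth and narrows towards +x, 1 in 6. No lips in it.
- end_stop: Wooden block 80 x 20 x 24 mm on the holder's +y end with a hard rubber facing (64 x 22 mm) towards the stone and two brass thumb nuts 10 mm high on top; clamped, does not move. Origin on the board, at the middle of the rubber face; y points away from the stone. Set a little differently each time (holder y = 98.2 to 99.8 mm). The rubber gives about 1 mm under 40 N.
- whetstone: Sharpening stone of two layers, 60 x 180 x 28 mm (x, y, z), about 0.65 kg, origin under its centre. Lies on the board between the lips, top at z = 50 mm, axes as the holder's. It starts 3 to 7 mm short of the end stop, which leaves little room for the wedge. Can be gripped across its 60 mm width with the fingertips above the lips (z over 28 mm) and slid; it drags with 3 to 8 N.
- stone_wedge_end (a point): Centre of the stone's -y end face, 14 mm above its underside. With the stone against the end stop, this face and the cleat's slanted face form the slot: 20 to 28 mm wide at the mouth, 4 to 12 mm at the far end.
- wedge: Loose smooth wooden wedge, 130 mm long, 22 mm high, about 50 g, on the worktop right of the holder. Origin on its underside at mid-length; x points to the thin end (7.3 mm thick). Its head, x = -65 to -35 mm, is parallel-sided, 24 mm thick (y = -12 to 12 mm), good to grip. Straight face at y = +12 mm; slanted face y = -12 mm + (x + 35 mm)/6, the slot's taper. Centre of mass at x = -12 mm.
- wedge_thick_end (a point): Centre of the thick end face (24 x 22 mm), the one to tap. Pushes or taps of 15 to 20 N, repeated until it stops advancing, lock the wedge, which then holds by friction; under 8 N leaves it loose, over 25 N may overdrive it. When tight it stands 3 to 55 mm out of the mouth; measured poses cannot tell how far (1 mm of slot width is 6 mm of depth).
- wedge_thin_end (a point): Centre of the wedge's thin end face, which goes first into the slot, along the holder's +x, with the wedge's straight face to the stone.
- knife: Chef's knife with a dark handle lying left of the holder, 320 mm long, 17 mm high; origin under the heel of the blade, x towards the tip. Leave alone.
- timer: Wind-up kitchen timer, 61 mm across, 60 mm high, origin under its centre, beyond the wedge. Leave alone.
- mug: Stoneware mug, 90 x 119 x 84 mm, origin under its centre, left of the holder. Leave alone.
- glass: Drinking glass, 80 mm across, 91 mm high, origin under its centre, behind the holder. Leave alone.
There are look-alikes about, which are no part of the job. There is more than one size of the wedge; the one meant has the size given above. Of the things that look like the whetstone, the larger one is meant.

How it is judged (in metres and radians):
At the end, for the whole second after the job is handed in: the wedge, thin end 10 mm or more past the middle of the board's width, holds by itself: over 6 N on the stone, and the stone over 4 N on the end stop; both lie flat (undersides within about 3 mm of the board's top, wedge within 0.08 rad of level, stone 0.05 rad) and are at rest (contact force between whetstone and wedge above 6 N and contact force between whetstone and end_stop above 4 N and x of wedge_thin_end in the frame of holder above 0.01 m and z of wedge in the frame of holder between 0.019 and 0.026 m and angle between wedge's own z axis and vertical below 0.08 rad and z of whetstone in the frame of holder between 0.019 and 0.025 m and angle between whetstone's own z axis and vertical below 0.05 rad and linear speed of each of wedge, whetstone below 0.01 m/s); the robot touches nothing.
It fails at once if the wedge is overdriven: it presses on the stone with over 36 N (contact force between whetstone and wedge above 36 N).
It fails at once if the knife, timer, mug or glass is moved by over 20 mm (distance of any of knife, timer, mug, glass from where it was at the start of the episode above 0.02 m).
It also fails if it takes over 61 s, if anything falls off the work surface, if the arm or the gripper's body presses on something with over 40 N, if the wrist force passes 120 N, or if a joint passes its speed limit or range.

## Working session

There is one attempt and no reset: what is moved stays moved. The work goes in short steps, Python scripts to look and compute and a tool call to move; the robot and the scene stay as the last step left them, time stands still between calls to the robot, and variables do not carry over. Pictures are saved under pics/ and viewed, at most 10 in all, crops included, and the job is handed in when it is done.

Besides the shell and the picture viewer there is one more tool, called as name(argument=value, ...), one argument or row to a line, values as JSON. servo_tool: Moves the arm, as the interface text tells. Its arguments: {"type":"object","properties":{"moves":{"type":"array","items":{"type":"array","items":{"type":"number"}}},"claw":{"type":"number"},"force":{"type":"number"}},"required":["moves"]}

```bash
mkdir -p pics; ls
python3 - <<'E'
from workcell import *
import cv2
print(get_obs())
for n in ("scene","side","wrist"):
    im=camera(n); cv2.imwrite(f"pics/{n}0.png",im[:,:,::-1]); print(n,get_calibration(n))
E
```

```text
pics
{'time': 0.0, 'q': array([-1.95699210e-03,  5.01144889e+00,  1.00347963e+01,  9.50995594e+01,
       -2.83667202e-04,  9.00000124e+01]), 'qd': array([-0.10621692,  0.09597015, -0.02396398,  0.02167897, -0.01343185,
       -0.02957563]), 'joint_efforts': array([ 7.68234549e-04, -5.20392072e+01,  4.64802504e+01,  1.63646933e-02,
        2.23589603e-05, -6.77332673e-05]), 'ee_pos': array([ 5.49773083e-01, -2.01890391e-05,  2.30582788e-01]), 'tcp_rot': array([-1.79923788e+02,  2.83683385e-04,  8.99980310e+01]), 'wrist_force': array([-0.76311304,  0.01938257,  0.32269732]), 'torque': array([ 0.03114468, -0.04727517,  0.07058243]), 'grasp_force': 0.0, 'opening': 0.08544987392664849}
scene {'fx': 608.3832828651824, 'fy': 608.3832828651824, 'cx': 322.8608128595651, 'cy': 241.90783745050763, 'k1': 0.02454266891084872, 'rvec': array([ 0.80032081, -2.61926762,  1.07509049]), 'tvec': array([0.49688899, 0.23537732, 1.29439618])}
side {'fx': 610.508267436956, 'fy': 610.508267436956, 'cx': 325.7317429155556, 'cy': 236.7820104622927, 'k1': -0.0451594572640115, 'rvec': array([ 0.41057367, -2.69007899,  1.31534358]), 'tvec': array([0.5295334 , 0.12154867, 1.57305991])}
wrist {'fx': 411.8729529937626, 'fy': 411.8729529937626, 'cx': 320.09497875609304, 'cy': 238.71303115584257, 'k1': 0.014637598230398629, 'tool_from_camera': array([[-1.11812200e-03, -9.59539825e-01, -2.81570725e-01,
         6.98761494e-02],
       [ 9.99999374e-01, -1.06179526e-03, -3.52616436e-04,
        -1.08953722e-03],
       [ 3.93790523e-05, -2.81570943e-01,  9.59540412e-01,
        -1.42591505e-01],
       [ 0.00000000e+00,  0.00000000e+00,  0.00000000e+00,
         1.00000000e+00]])}
```

View pics/scene0.png

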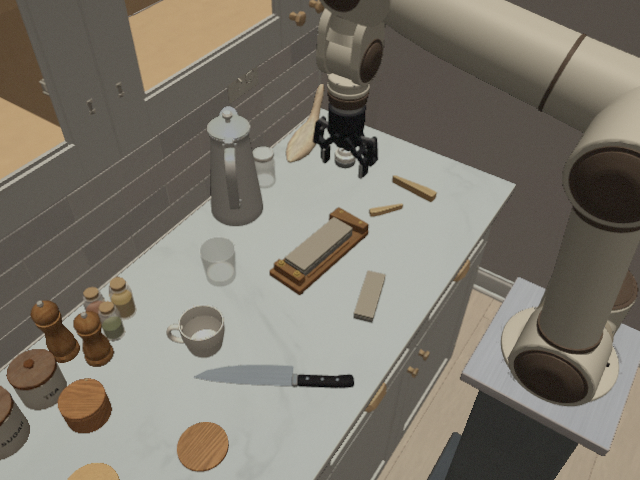

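View pics/wrist0.png

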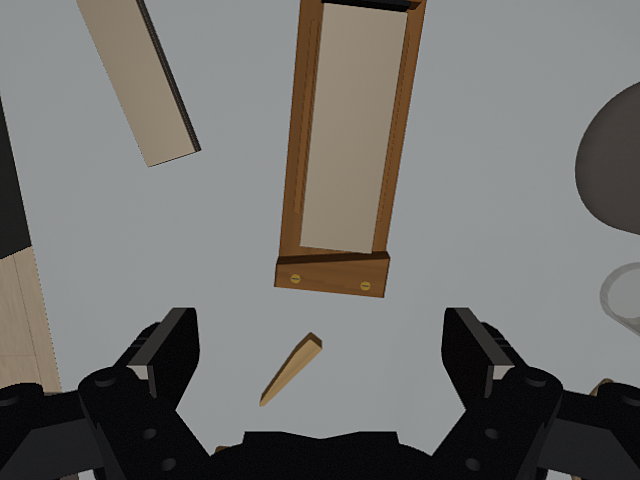

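View pics/side0.png

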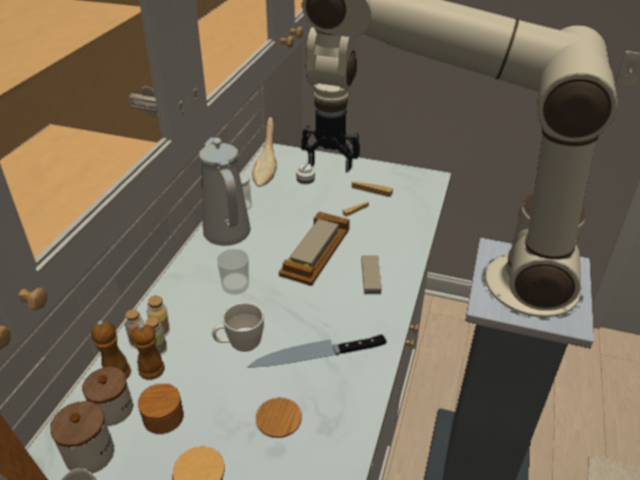

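The scene view shows the holder at about (320,250), with the end stop at its lower left and the cleat at its upper right. The big wedge is at (414,188), the small look-alike wedge at (386,209) and the timer at (345,157). The wrist view shows the stone, cleat (275–390, 250–297) and small wedge (290,370). The big wedge is out of view below.

```bash
cat > h.py <<'E'
import numpy as np, cv2
from scipy.spatial.transform import Rotation as R
from workcell import *
def cam(name, obs=None):
    c=get_calibration(name); K=(c["fx"],c["fy"],c["cx"],c["cy"],c["k1"])
    if name=="wrist":
        T=np.eye(4); T[:3,:3]=R.from_euler("xyz",obs["tcp_rot"],degrees=True).as_matrix(); T[:3,3]=obs["ee_pos"]
        W=T@c["tool_from_camera"]; return K,W[:3,:3],W[:3,3]
    M=R.from_rotvec(c["rvec"]).as_matrix(); return K,M.T,-M.T@c["tvec"]
def ray(cm,uv):
    K,M,o=cm; D=np.array([K[4],0,0,0]); A=np.array([[K[0],0,K[2]],[0,K[1],K[3]],[0,0,1.]])
    p=cv2.undistortPoints(np.array(uv,float).reshape(-1,1,2),A,D).reshape(-1,2)
    return np.c_[p,np.ones(len(p))]@M.T
def onz(cm,uv,z):
    d=ray(cm,uv); o=cm[2]; return o+d*((z-o[2])/d[:,2])[:,None]
E
python3 - <<'E'
from h import *
for n,pts in (("scene",[(395,178),(434,198),(414,186),(386,209),(345,157)]),("side",[(353,184),(392,190),(372,186),(356,208),(306,174)])):
    print(n,onz(cam(n),pts,.022).round(3))
    im=cv2.cvtColor(cv2.imread(f"pics/{n}0.png"),cv2.COLOR_BGR2HSV)
    m=cv2.inRange(im,(8,90,60),(25,255,255)); 
    x0,y0=(385,170) if n=="scene" else (345,178)
    mm=np.zeros_like(m); mm[y0:y0+32,x0:x0+56]=m[y0:y0+32,x0:x0+56]
    cs,_=cv2.findContours(mm,0,2)
    for c in cs:
        if cv2.contourArea(c)>40:
            b=cv2.boxPoints(cv2.minAreaRect(c)); print(cv2.contourArea(c),b.round(),onz(cam(n),b,.015).round(3)[:,:2])
E
```

```text
scene [[ 0.551 -0.287  0.022]
 [ 0.428 -0.274  0.022]
 [ 0.493 -0.287  0.022]
 [ 0.51  -0.164  0.022]
 [ 0.712 -0.287  0.022]]
354.0 [[391. 181.]
 [395. 172.]
 [437. 193.]
 [432. 202.]] [[ 0.557 -0.276]
 [ 0.566 -0.317]
 [ 0.434 -0.304]
 [ 0.427 -0.264]]
side [[ 0.551 -0.28   0.022]
 [ 0.429 -0.284  0.022]
 [ 0.492 -0.287  0.022]
 [ 0.509 -0.158  0.022]
 [ 0.708 -0.289  0.022]]
48.0 [[346. 209.]
 [367. 202.]
 [368. 206.]
 [347. 213.]] [[ 0.538 -0.153]
 [ 0.489 -0.207]
 [ 0.48  -0.188]
 [ 0.53  -0.135]]
227.5 [[352. 187.]
 [354. 179.]
 [392. 188.]
 [390. 196.]] [[ 0.552 -0.271]
 [ 0.559 -0.316]
 [ 0.433 -0.306]
 [ 0.429 -0.262]]
```

Careful with the scale: shifts go in shares of 50 cm and turns go in shares of 180 degrees. That gives: -23 cm / 50 = -0.46, -20 cm / 50 = -0.4.

servo_tool(
  moves=[
    [-0.02,-0.08,0,0],
    [-0.04,-0.16,0,0],
    [-0.06,-0.24,0,0],
    [-0.08,-0.32,0,0],
    [-0.1,-0.4,0,0],
    [-0.11,-0.46,0,0],
    [-0.11,-0.46,0,0],
    [-0.11,-0.46,0,0],
  ],
)

```text
time: 0.82
ee_pos: [0.4944, -0.2314, 0.2308]
tcp_rot: [-180.0, -0.0, 89.8]
wrist_force: [0.8, 0.4, 0.5]
opening: 0.0857
grasp_force: 0.0
```

Run:
```python
from h import *
o=get_obs(); im=camera("wrist"); cv2.imwrite("pics/w1.png",im[:,:,::-1]); np.save("o1.npy",o,allow_pickle=True); print(o["ee_pos"],o["tcp_rot"],o["time"])
```

```text
[ 0.49439513 -0.23139716  0.23081666] [-1.79959900e+02 -2.69093923e-02  8.98177430e+01] 0.8167
```

View pics/w1.png

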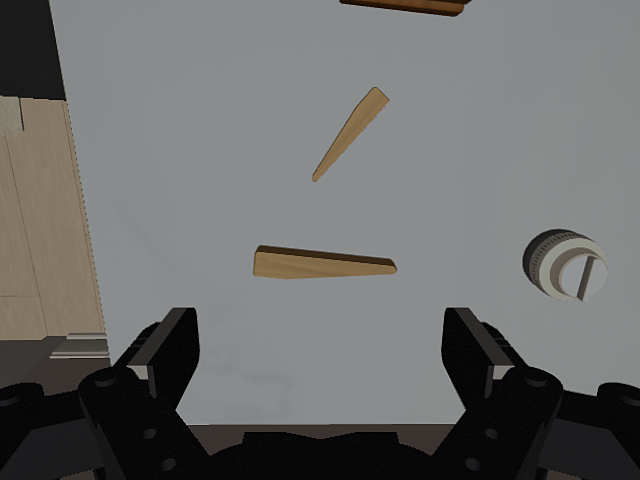

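The wrist view shows the big wedge with its head at left (255–290, 250–278) and its thin end at right (396,267), so it already points to +x. The dark band along its upper edge is its +y side face. The small look-alike is at (350,135) and the timer at (570,270).

Run:
```python
from h import *
o=np.load("o1.npy",allow_pickle=True).item(); im=cv2.imread("pics/w1.png"); hsv=cv2.cvtColor(im,cv2.COLOR_BGR2HSV); cm=cam("wrist",o)
print("hsv col u=300", [(v,tuple(hsv[v,300])) for v in range(242,284,3)])
m=cv2.inRange(hsv,(8,60,125),(28,255,255)); m[:230]=0; m[300:]=0
c=max(cv2.findContours(m,0,2)[0],key=cv2.contourArea)
print(cv2.contourArea(c))
P=onz(cm,c.reshape(-1,2),.022)[:,:2]
print("x",P[:,0].min(),P[:,0].max(),"y",P[:,1].min(),P[:,1].max())
for u in range(252,400,8):
    v=np.where(m[:,u])[0]
    if len(v): print(u,onz(cm,[(u,v.min()-.5),(u,v.max()+.5)],.022)[:,:2].round(4).ravel())
# holder from first wrist image
```

```text
hsv col u=300 [(242, (np.uint8(98), np.uint8(7), np.uint8(143))), (245, (np.uint8(98), np.uint8(7), np.uint8(142))), (248, (np.uint8(103), np.uint8(11), np.uint8(158))), (251, (np.uint8(15), np.uint8(155), np.uint8(56))), (254, (np.uint8(15), np.uint8(157), np.uint8(52))), (257, (np.uint8(18), np.uint8(110), np.uint8(134))), (260, (np.uint8(17), np.uint8(110), np.uint8(128))), (263, (np.uint8(17), np.uint8(109), np.uint8(133))), (266, (np.uint8(17), np.uint8(111), np.uint8(135))), (269, (np.uint8(18), np.uint8(111), np.uint8(122))), (272, (np.uint8(17), np.uint8(113), np.uint8(129))), (275, (np.uint8(18), np.uint8(111), np.uint8(133))), (278, (np.uint8(17), np.uint8(59), np.uint8(135))), (281, (np.uint8(98), np.uint8(7), np.uint8(142)))]
2075.0
x 0.4334370922163813 0.5600037413726832 y -0.3018886521727915 -0.2767320625516631
260 [ 0.439  -0.2763  0.4379 -0.3003]
268 [ 0.4461 -0.2772  0.4452 -0.3003]
276 [ 0.4532 -0.2782  0.4525 -0.3013]
284 [ 0.4604 -0.2792  0.4597 -0.3023]
292 [ 0.4676 -0.2802  0.4671 -0.3024]
300 [ 0.4748 -0.2802  0.4744 -0.3014]
308 [ 0.482  -0.2812  0.4817 -0.3014]
316 [ 0.4892 -0.2822  0.489  -0.3015]
324 [ 0.4964 -0.2831  0.4963 -0.3005]
332 [ 0.5036 -0.2841  0.5036 -0.2966]
340 [ 0.5108 -0.2851  0.5109 -0.2977]
348 [ 0.5181 -0.2861  0.5182 -0.2987]
356 [ 0.5253 -0.2861  0.5255 -0.2997]
364 [ 0.5325 -0.2871  0.5328 -0.2987]
372 [ 0.5398 -0.2881  0.5401 -0.2987]
380 [ 0.5471 -0.2891  0.5474 -0.2988]
388 [ 0.5543 -0.2901  0.5547 -0.2978]
```

Run:
```python
from h import *
o=dict(ee_pos=np.array([.54977,0,.23058]),tcp_rot=np.array([-179.924,0,89.998])); cm=cam("wrist",o)
im=cv2.imread("pics/wrist0.png"); hsv=cv2.cvtColor(im,cv2.COLOR_BGR2HSV)
# stone top mask
for v in (20,60,100,140,180,220,240): print(v,[tuple(hsv[v,u]) for u in (285,298,310,350,380,392,400)])
m=cv2.inRange(hsv,(0,20,110),(30,80,255)); m[:,:270]=0;m[:,430:]=0;m[260:]=0
c=max(cv2.findContours(m,0,2)[0],key=cv2.contourArea)
print(cv2.contourArea(c)); b=cv2.approxPolyDP(c,5,True).reshape(-1,2); print(b, onz(cm,b,.05)[:,:2].round(4))
# screws and cleat corners by eye
print(onz(cm,[(275,287),(384,297),(278,257),(389,252)],.046)[:,:2].round(4))
cv2.imwrite("pics/crop.png",cv2.resize(im[200:310,255:410],None,fx=5,fy=5,interpolation=cv2.INTER_CUBIC))
```

```text
20 [(np.uint8(100), np.uint8(5), np.uint8(148)), (np.uint8(105), np.uint8(8), np.uint8(123)), (np.uint8(14), np.uint8(155), np.uint8(87)), (np.uint8(18), np.uint8(49), np.uint8(146)), (np.uint8(17), np.uint8(48), np.uint8(144)), (np.uint8(18), np.uint8(50), np.uint8(143)), (np.uint8(18), np.uint8(50), np.uint8(142))]
60 [(np.uint8(98), np.uint8(7), np.uint8(150)), (np.uint8(14), np.uint8(162), np.uint8(96)), (np.uint8(15), np.uint8(159), np.uint8(96)), (np.uint8(18), np.uint8(49), np.uint8(146)), (np.uint8(17), np.uint8(50), np.uint8(144)), (np.uint8(17), np.uint8(50), np.uint8(142)), (np.uint8(19), np.uint8(49), np.uint8(115))]
100 [(np.uint8(90), np.uint8(5), np.uint8(149)), (np.uint8(15), np.uint8(163), np.uint8(94)), (np.uint8(14), np.uint8(182), np.uint8(94)), (np.uint8(17), np.uint8(46), np.uint8(145)), (np.uint8(17), np.uint8(50), np.uint8(142)), (np.uint8(18), np.uint8(50), np.uint8(144)), (np.uint8(14), np.uint8(156), np.uint8(108))]
140 [(np.uint8(98), np.uint8(7), np.uint8(151)), (np.uint8(14), np.uint8(160), np.uint8(94)), (np.uint8(18), np.uint8(56), np.uint8(105)), (np.
[... 646 characters left out ...]
nt8(17), np.uint8(51), np.uint8(139)), (np.uint8(15), np.uint8(171), np.uint8(97)), (np.uint8(100), np.uint8(10), np.uint8(156)), (np.uint8(98), np.uint8(7), np.uint8(151))]
240 [(np.uint8(14), np.uint8(162), np.uint8(96)), (np.uint8(14), np.uint8(165), np.uint8(105)), (np.uint8(17), np.uint8(51), np.uint8(141)), (np.uint8(17), np.uint8(51), np.uint8(139)), (np.uint8(15), np.uint8(165), np.uint8(102)), (np.uint8(98), np.uint8(7), np.uint8(150)), (np.uint8(98), np.uint8(7), np.uint8(151))]
18663.0
[[324   3]
 [299 245]
 [370 252]
 [407  14]] [[ 0.5512  0.1463]
 [ 0.531  -0.0303]
 [ 0.5895 -0.0364]
 [ 0.6095  0.1393]]
[[ 0.5096 -0.0692]
 [ 0.6034 -0.0786]
 [ 0.513  -0.0421]
 [ 0.6059 -0.0377]]
```

View pics/crop.png

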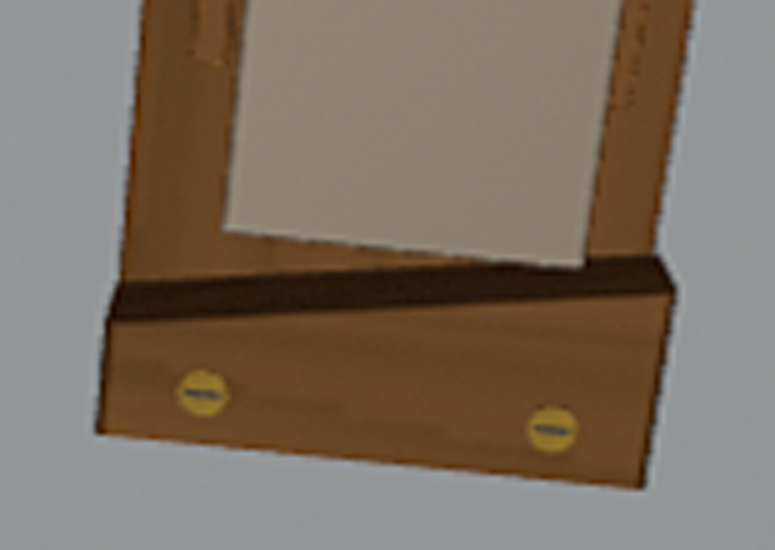

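The crop shows the slanted cleat face's top edge running from (277,264) to (390,258) in the full picture. The cleat's back edge runs from (274,287) to (384,298), and the stone end from (300,246) to (371,253).

Run:
```python
from h import *
o=dict(ee_pos=np.array([.54977,0,.23058]),tcp_rot=np.array([-179.924,0,89.998])); cm=cam("wrist",o)
c=onz(cm,[(277.4,264.4),(390.2,258.2),(274.4,286.8),(383.6,297.8)],.046)[:,:2]
s=onz(cm,[(323.5,2.5),(298.8,246),(371,253),(407.5,13.5)],.05)[:,:2]
yaw=np.arctan2(*(s[0]-s[1])),np.arctan2(*(s[3]-s[2])); back=c[3]-c[2]
print("yaw",np.degrees(yaw),"backlen",np.linalg.norm(back),np.degrees(np.arctan2(back[1],back[0])))
a=-np.mean(yaw); hx=np.array([np.cos(a),np.sin(a)]); hy=np.array([-hx[1],hx[0]])
O=(c[2]+c[3])/2+.131*hy; print("holder O",O,"stone c",s.mean(0))
H=lambda p:np.c_[(p-O)@hx,(p-O)@hy].round(4)
print("cleat",H(c)); print("stone",H(s))
# other things
print("glass/mug base",onz(cam("scene"),[(221,282),(203,350)],0.0).round(3)[:,:2],"glass top",onz(cam("scene"),[(218,250)],.091).round(3))
print("decoy holder",H(onz(cam("wrist",np.load('o1.npy',allow_pickle=True).item()),[(375,87),(390,100),(315,181)],.02)[:,:2]))
mouth=O-.048*hx-.093*hy; print("mouth",mouth,"hx",hx)
```

```text
yaw [6.44348352 6.28284118] backlen 0.09454539710029791 -6.249067142468264
holder O [0.5706165 0.0559945] stone c [0.57046997 0.05445084]
cleat [[-0.0464 -0.1105]
 [ 0.0473 -0.0946]
 [-0.0473 -0.1311]
 [ 0.0473 -0.1309]]
stone [[-0.0296  0.0879]
 [-0.0299 -0.0911]
 [ 0.0299 -0.0905]
 [ 0.0297  0.0875]]
glass/mug base [[0.713 0.251]
 [0.623 0.416]] glass top [[0.722 0.238 0.091]]
decoy holder [[-0.0112 -0.1964]
 [ 0.0023 -0.2049]
 [-0.0515 -0.2769]]
mouth [ 0.51260502 -0.03111272] hx [ 0.99383938 -0.11082998]
```

Converted, 28.45 cm / 50 = 0.569, 7.55 cm / 50 = 0.151, -0.111 rad / 3.1416 = -0.0353.

servo_tool(
  moves=[
    [0.02,0.08,-0.02,-0.0318],
    [0.04,0.16,-0.04,-0.0353],
    [0.06,0.24,-0.08,-0.0353],
    [0.084,0.32,-0.14,-0.0353],
    [0.104,0.4,-0.18,-0.0353],
    [0.126,0.48,-0.22,-0.0353],
    [0.151,0.56,-0.26,-0.0353],
    [0.151,0.569,-0.31,-0.0353],
    [0.151,0.569,-0.36,-0.0353],
    [0.151,0.569,-0.408,-0.0353],
    [0.151,0.569,-0.408,-0.0353],
    [0.151,0.569,-0.408,-0.0353],
    [0.151,0.569,-0.408,-0.0353],
  ],
)

```text
time: 1.95
ee_pos: [0.5711, 0.0551, 0.0291]
tcp_rot: [179.9, -0.0, 83.7]
wrist_force: [0.3, 0.1, 0.4]
opening: 0.0856
grasp_force: 0.0
```

servo_tool(
  moves=[
    [0,0,0,0],
    [0,0,0,0],
    [0,0,0,0],
    [0,0,0,0],
    [0,0,0,0],
    [0,0,0,0],
    [0,0,0,0],
    [0,0,0,0],
    [0,0,0,0],
    [0,0,0,0],
  ],
  claw=1,
  force=35,
)

```text
time: 2.78
ee_pos: [0.5716, 0.0544, 0.0294]
tcp_rot: [179.8, -0.0, 83.6]
wrist_force: [-1.3, 0.4, 6.2]
opening: 0.0591
grasp_force: 38.0
```

Converted, 0.5 cm / 50 = 0.01, 0.4 cm / 50 = 0.008.

servo_tool(
  moves=[
    [0.0002,0.002,0,0],
    [0.0004,0.004,0,0],
    [0.0006,0.006,0,0],
    [0.0008,0.008,0,0],
    [0.001,0.01,0,0],
    [0.001,0.01,0,0],
    [0.001,0.01,0,0],
  ],
)

```text
time: 3.37
ee_pos: [0.572, 0.0579, 0.0293]
tcp_rot: [179.8, 0.1, 83.5]
wrist_force: [-0.9, -7.4, 6.0]
opening: 0.0592
grasp_force: 38.1
```

Converted, 0.3 cm / 50 = 0.006, 0.2 cm / 50 = 0.004.

servo_tool(
  moves=[
    [0.0002,0.002,0,0],
    [0.0004,0.004,0,0],
    [0.0006,0.006,0,0],
    [0.0006,0.006,0,0],
    [0.0006,0.006,0,0],
    [0.0006,0.006,0,0],
  ],
)

```text
time: 3.87
ee_pos: [0.5722, 0.0596, 0.0293]
tcp_rot: [179.8, 0.3, 83.5]
wrist_force: [-1.8, -14.8, 7.0]
opening: 0.0592
grasp_force: 38.2
```

Converted, 0.3 cm / 50 = 0.006, 0.15 cm / 50 = 0.003.

servo_tool(
  moves=[
    [0.0004,0.003,0,0],
    [0.0006,0.006,0,0],
    [0.0006,0.006,0,0],
    [0.0006,0.006,0,0],
    [0.0006,0.006,0,0],
  ],
)

```text
time: 4.28
ee_pos: [0.5722, 0.06, 0.0293]
tcp_rot: [179.8, 0.5, 83.4]
wrist_force: [-2.8, -29.6, 10.2]
opening: 0.0593
grasp_force: 38.5
```

Converted, -0.3 cm / 50 = -0.006, -0.03 cm / 50 = -0.0006.

servo_tool(
  moves=[
    [-0.0006,-0.006,0,0],
    [-0.0006,-0.006,0,0],
    [-0.0006,-0.006,0,0],
  ],
)

```text
time: 4.53
ee_pos: [0.5721, 0.0596, 0.0293]
tcp_rot: [179.8, 0.2, 83.5]
wrist_force: [-2.3, -15.1, 6.7]
opening: 0.0595
grasp_force: 38.2
```

Converted, 18 cm / 50 = 0.36, 15 cm / 50 = 0.3.

servo_tool(
  moves=[
    [0,0,0,0],
    [0,0,0,0],
    [0,0,0,0],
    [0,0,0,0],
    [0,0,0,0],
    [0,0,0.06,0],
    [-0.02,-0.06,0.14,0],
    [-0.04,-0.12,0.22,0],
    [-0.04,-0.18,0.3,0],
    [-0.04,-0.18,0.36,0],
    [-0.04,-0.18,0.36,0],
    [-0.04,-0.18,0.36,0],
  ],
  claw=0,
)

```text
time: 5.53
ee_pos: [0.5526, -0.0285, 0.2117]
tcp_rot: [179.6, -0.0, 83.6]
wrist_force: [0.7, -0.0, -0.7]
opening: 0.0854
grasp_force: 0.0
```

Run:
```python
from h import *
o=get_obs(); im=camera("wrist"); cv2.imwrite("pics/w2.png",im[:,:,::-1]); np.save("o2.npy",o,allow_pickle=True); print(o["ee_pos"],o["tcp_rot"],o["time"])
cm=cam("wrist",o); g=im[:,:,::-1]; hsv=cv2.cvtColor(np.ascontiguousarray(g),cv2.COLOR_BGR2HSV)
m=cv2.inRange(hsv,(0,20,110),(30,80,255)); n,l,st,ce=cv2.connectedComponentsWithStats(m); k=[i for i in range(1,n) if st[i,4]>2000]
for i in k:
    c=cv2.findContours((l==i).astype(np.uint8),0,2)[0][0]; b=cv2.approxPolyDP(c,5,True).reshape(-1,2); print(st[i],b.tolist(),onz(cm,b,.05)[:,:2].round(4).tolist())
```

```text
[ 0.55264186 -0.02846557  0.21165729] [ 1.79623934e+02 -2.24966023e-02  8.35612480e+01] 5.5333
[  34    0  137  156 9171] [[34, 0], [123, 155], [170, 132], [99, 0]] [[0.3844, 0.134], [0.4164, 0.0311], [0.4533, 0.0432], [0.4259, 0.1297]]
[  288     0    90   214 17949] [[288, 0], [293, 213], [370, 213], [377, 0]] [[0.5481, 0.1165], [0.5325, -0.0253], [0.5903, -0.032], [0.6061, 0.11]]
[   0  269   62  127 4729] [[17, 269], [0, 278], [0, 388], [35, 381], [44, 395], [61, 390]] [[0.3139, -0.045], [0.2987, -0.0508], [0.2665, -0.1474], [0.2973, -0.1444], [0.3007, -0.1588], [0.3162, -0.1557]]
```

View pics/w2.png

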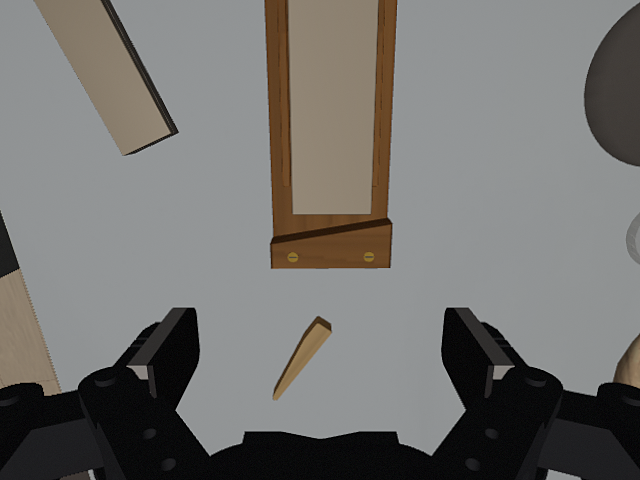

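The wrist view shows the stone's end edge at (293–370, 213), moved 5 mm on to the stop. The cleat's slanted top edge runs from (272,243) to (391,224).

Run:
```python
from h import *
o=np.load("o2.npy",allow_pickle=True).item(); cm=cam("wrist",o); print("q6",o["q"][[0,5]])
im=cv2.imread("pics/w2.png"); hsv=cv2.cvtColor(im,cv2.COLOR_BGR2HSV)
c=onz(cm,[(271.5,243.5),(391.5,223.5),(271.5,268.5),(391.5,268.5)],.046)[:,:2]
s=onz(cm,[(293,214),(370.5,214),(377.5,0),(288,0)],.05)[:,:2]
a=-np.mean([np.arctan2(*(s[3]-s[0])),np.arctan2(*(s[2]-s[1]))]); print("yaw",np.degrees(a))
hx=np.array([np.cos(a),np.sin(a)]); hy=np.array([-hx[1],hx[0]])
E=(s[0]+s[1])/2; B=E+.081*hy
H=lambda p:np.c_[(p-B)@hx,(p-B)@hy].round(4)
print("E",E,"B",B,"cleat",H(c),"stone",H(s))
# wedge
o1=np.load("o1.npy",allow_pickle=True).item(); cm=cam("wrist",o1); im=cv2.imread("pics/w1.png"); hsv=cv2.cvtColor(im,cv2.COLOR_BGR2HSV)
m=cv2.inRange(hsv,(8,60,105),(28,255,255)); m[:230]=0; m[300:]=0
U=np.arange(264,392); T=np.array([(u,np.where(m[:,u])[0].min()-.5) for u in U]); P=onz(cm,T,.022)[:,:2]
k=np.polyfit(P[:,0],P[:,1],1); w=np.array([1,k[0]])/np.hypot(1,k[0]); n=np.array([-w[1],w[0]]); print("wedge yaw",np.degrees(np.arctan(k[0])))
V=np.arange(260,274); L=onz(cm,[(np.where(m[v])[0].min()-.5,v) for v in V],.022)[:,:2]; Rr=onz(cm,[(np.where(m[v])[0].max()+.5,v) for v in (266,267,268)],.022)[:,:2]
p0=np.array([.45,np.polyval(k,.45)])-.012*n; t=(L-p0)@w; print("len",np.median((Rr-p0)@w)-np.median(t)); end=p0+np.median(t)*w
print("thick end",end,"grip",end+.0115*w, "lower head", [((onz(cm,[(u,np.where(m[:,u])[0].max()+.5)],.022)[0,:2]-p0)@n).round(4) for u in (262,270,278,286)])
print("timer",onz(cm,[(583,277)],.06)[0])
```

```text
q6 [-2.94836815 93.49045626]
yaw -6.293697560834722
E [ 0.56150005 -0.02946216] B [0.57037967 0.05104966] cleat [[-0.0469 -0.1053]
 [ 0.0463 -0.0897]
 [-0.0477 -0.1261]
 [ 0.048  -0.1267]] stone [[-0.0293 -0.0808]
 [ 0.0293 -0.0812]
 [ 0.0293  0.0625]
 [-0.0293  0.0626]]
wedge yaw -6.665463097761419
len 0.3520298022745046
thick end [ 0.20956333 -0.2616263 ] grip [ 0.2209856  -0.26296112] lower head [np.float64(-0.0118), np.float64(-0.0119), np.float64(-0.0111), np.float64(-0.0113)]
timer [ 0.70596562 -0.28669784  0.06      ]
```

Converted, -26.1 cm / 50 = -0.522, -24 cm / 50 = -0.48, 1.566 rad / 3.1416 = 0.4985.

servo_tool(
  moves=[
    [-0.016,-0.04,0,0.0382],
    [-0.032,-0.08,0,0.0764],
    [-0.048,-0.12,0,0.1146],
    [-0.064,-0.16,0,0.1528],
    [-0.08,-0.2,0,0.191],
    [-0.096,-0.24,0,0.2292],
    [-0.112,-0.28,0,0.2674],
    [-0.128,-0.32,-0.02,0.3056],
    [-0.144,-0.36,-0.06,0.3438],
    [-0.16,-0.4,-0.1,0.382],
    [-0.18,-0.44,-0.14,0.4202],
    [-0.2,-0.48,-0.18,0.4584],
    [-0.214,-0.522,-0.22,0.4985],
    [-0.214,-0.522,-0.24,0.4985],
    [-0.214,-0.522,-0.24,0.4985],
    [-0.214,-0.522,-0.24,0.4985],
    [-0.214,-0.522,-0.24,0.4985],
    [-0.214,-0.522,-0.24,0.4985],
  ],
)

```text
time: 7.08
ee_pos: [0.4452, -0.2879, 0.0883]
tcp_rot: [-180.0, 0.1, 173.4]
wrist_force: [-0.1, -0.3, 0.3]
opening: 0.0857
grasp_force: 0.0
```

Converted, -8.2 cm / 50 = -0.164, -0.14 cm / 50 = -0.0028.

servo_tool(
  moves=[
    [0,-0.0028,-0.06,0],
    [0,-0.0028,-0.12,0],
    [0,-0.0028,-0.15,0],
    [0,-0.0028,-0.164,0],
    [0,-0.0028,-0.164,0],
    [0,-0.0028,-0.164,0],
  ],
)

```text
time: 7.58
ee_pos: [0.445, -0.2899, 0.0065]
tcp_rot: [-180.0, 0.1, 173.4]
wrist_force: [-1.1, 0.3, 0.8]
opening: 0.0852
grasp_force: 0.0
```

servo_tool(
  moves=[
    [0,0,0,0],
    [0,0,0,0],
    [0,0,0,0],
    [0,0,0,0],
    [0,0,0,0],
    [0,0,0,0],
    [0,0,0,0],
    [0,0,0,0],
    [0,0,0,0],
    [0,0,0,0],
  ],
  claw=1,
  force=50,
)

```text
time: 8.42
ee_pos: [0.4446, -0.2901, 0.0058]
tcp_rot: [-180.0, 0.0, 173.4]
wrist_force: [0.1, 0.4, 4.8]
opening: 0.0231
grasp_force: 49.9
```

Converted, 26.68 cm / 50 = 0.5336, 5.5 cm / 50 = 0.11, 0.005 rad / 3.1416 = 0.0016.

servo_tool(
  moves=[
    [0,0,0.05,0],
    [0,0,0.11,0.0016],
    [-0.02,0.06,0.14,0.0016],
    [-0.04,0.13,0.14,0.0016],
    [-0.06,0.2,0.14,0.0016],
    [-0.08,0.27,0.14,0.0016],
    [-0.1,0.34,0.14,0.0016],
    [-0.12,0.41,0.14,0.0016],
    [-0.125,0.48,0.14,0.0016],
    [-0.125,0.5336,0.12,0.0016],
    [-0.125,0.5336,0.08,0.0016],
    [-0.125,0.5336,0.052,0.0016],
    [-0.125,0.5336,0.048,0.0016],
    [-0.125,0.5336,0.048,0.0016],
    [-0.125,0.5336,0.048,0.0016],
  ],
)

```text
time: 9.67
ee_pos: [0.3819, -0.0233, 0.0298]
tcp_rot: [180.0, 0.0, 173.6]
wrist_force: [0.0, 0.3, 1.0]
opening: 0.0228
grasp_force: 49.3
```

Run:
```python
from h import *
o=get_obs(); print(o["ee_pos"],o["tcp_rot"],o["wrist_force"])
im=camera("wrist"); im2=camera("scene"); np.save("o3.npy",o,allow_pickle=True)
cv2.imwrite("pics/w3.png",im[:,:,::-1])
```

```text
[ 0.38193574 -0.02331644  0.02983282] [1.79998394e+02 8.93244270e-03 1.73621250e+02] [0.01052521 0.29341131 0.98980089]
```

View pics/w3.png

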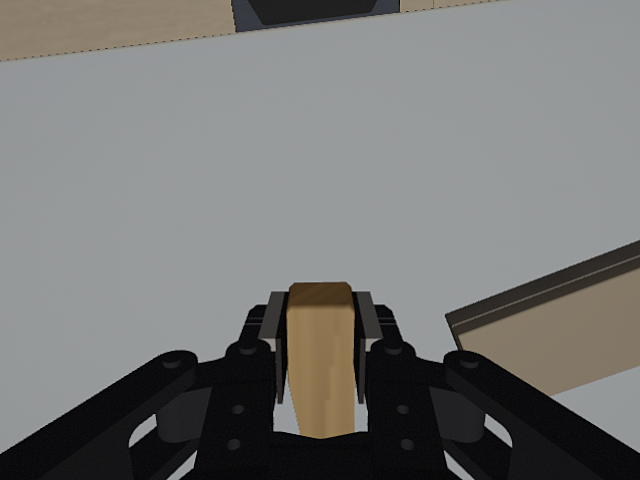

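The wrist view shows the wedge head gripped centrally (288–353, 283–440), with its straight side on the right, facing the stone.

Converted, 8.5 cm / 50 = 0.17, 8 cm / 50 = 0.16.

servo_tool(
  moves=[
    [0.03,-0.0033,0,0],
    [0.06,-0.0066,0,0],
    [0.09,-0.01,0,0],
    [0.12,-0.0132,0,0],
    [0.14,-0.0154,0,0],
    [0.16,-0.0176,0,0],
    [0.17,-0.0188,-0.001,0],
    [0.17,-0.0188,-0.001,0],
  ],
)

```text
time: 10.43
ee_pos: [0.4675, -0.0327, 0.0288]
tcp_rot: [-180.0, 0.0, 173.6]
wrist_force: [-0.2, -0.1, -1.3]
opening: 0.0229
grasp_force: 49.3
```

Converted, 1.8 cm / 50 = 0.036, 1.6 cm / 50 = 0.032.

servo_tool(
  moves=[
    [0.008,-0.0008,0,0],
    [0.016,-0.0018,0,0],
    [0.024,-0.0026,0,0],
    [0.028,-0.003,0,0],
    [0.032,-0.0036,0,0],
    [0.036,-0.004,0,0],
    [0.036,-0.004,0,0],
  ],
)

```text
time: 11.02
ee_pos: [0.4848, -0.0341, 0.0286]
tcp_rot: [179.9, -0.0, 173.7]
wrist_force: [-0.1, 4.2, -0.9]
opening: 0.0226
grasp_force: 49.4
```

Converted, 0.6 cm / 50 = 0.012, 0.4 cm / 50 = 0.008.

servo_tool(
  moves=[
    [0.004,0.0004,0,0],
    [0.008,0.0006,0,0],
    [0.012,0.0006,0,0],
    [0.012,0.0006,0,0],
    [0.012,0.0006,0,0],
  ],
)

```text
time: 11.43
ee_pos: [0.4903, -0.0336, 0.0285]
tcp_rot: [179.9, -0.1, 173.7]
wrist_force: [-2.0, 6.4, -0.8]
opening: 0.0229
grasp_force: 49.2
```

Converted, 6 cm / 50 = 0.12, 5 cm / 50 = 0.1.

servo_tool(
  moves=[
    [0,0,0,0],
    [0,0,0,0],
    [0,0,0,0],
    [0,0,0,0],
    [0,0,0,0],
    [0,0,0.04,0],
    [0,0,0.1,0],
    [-0.04,0.0044,0.12,0],
    [-0.08,0.0088,0.12,0],
    [-0.08,0.0088,0.12,0],
    [-0.08,0.0088,0.12,0],
  ],
  claw=0,
)

```text
time: 12.35
ee_pos: [0.4508, -0.0299, 0.0892]
tcp_rot: [-180.0, 0.1, 173.6]
wrist_force: [0.3, -0.1, 0.4]
opening: 0.0854
grasp_force: 0.0
```

servo_tool(
  moves=[
    [0,0,0,0],
    [0,0,0,0],
    [0,0,0,0],
    [0,0,0,0],
    [0,0,0,0],
    [0,0,0,0],
    [0,0,0,0],
    [0,0,0,0],
  ],
  claw=1,
)

```text
time: 13.02
ee_pos: [0.4508, -0.0298, 0.0887]
tcp_rot: [-180.0, -0.0, 173.7]
wrist_force: [0.1, 0.5, 0.7]
opening: -0.0004
grasp_force: 0.0
```

Run:
```python
from h import *
o=get_obs(); print(o["ee_pos"],o["tcp_rot"],o["wrist_force"],o["opening"])
im=camera("wrist")[:,:,::-1]; im2=camera("scene")[:,:,::-1]; np.save("o4.npy",o,allow_pickle=True)
c=cv2.resize(im2[190:300,260:420],(640,440),interpolation=cv2.INTER_CUBIC)
cv2.imwrite("pics/w4.png",np.vstack([cv2.resize(im[230:480,:],(640,250)),c[:340]]))
```

```text
[ 0.45082897 -0.0298033   0.08872602] [-1.79999664e+02 -6.43104666e-03  1.73651198e+02] [0.11871492 0.50602395 0.74378957] -0.0003986298926660019
```

View pics/w4.png

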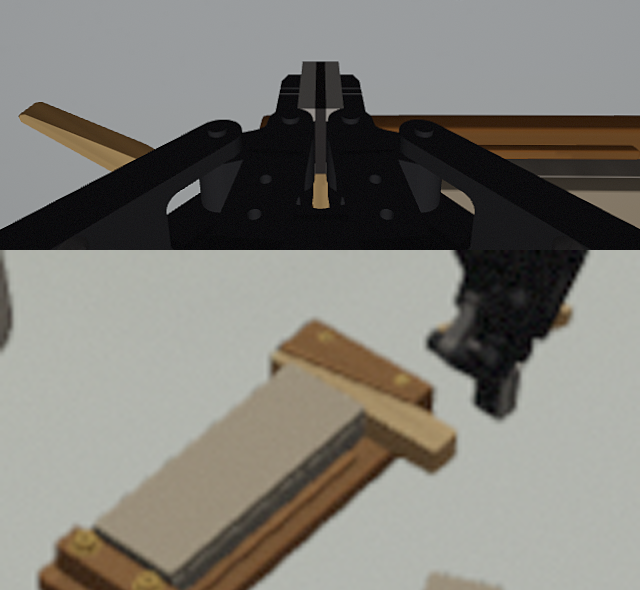

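The wedge sits flat in the slot between stone and cleat, with its head sticking out, and the shut fingers are behind it. Next I lower the fingers and push along +x of the holder.

Converted, -6 cm / 50 = -0.12, -5.5 cm / 50 = -0.11.

servo_tool(
  moves=[
    [0,0,-0.06,0],
    [0,0,-0.11,0],
    [0,0,-0.12,0],
    [0,0,-0.12,0],
    [0.01,-0.001,-0.12,0],
    [0.02,-0.002,-0.12,0],
    [0.024,-0.0026,-0.12,0],
    [0.024,-0.0026,-0.12,0],
  ],
)

```text
time: 13.78
ee_pos: [0.4641, -0.0312, 0.0299]
tcp_rot: [180.0, 0.1, 173.7]
wrist_force: [0.3, 0.0, -0.1]
opening: -0.0002
grasp_force: 0.0
```

Converted, 0.4 cm / 50 = 0.008, 0.3 cm / 50 = 0.006.

servo_tool(
  moves=[
    [0.002,-0.0002,0,0],
    [0.004,-0.0004,0,0],
    [0.006,-0.0006,0,0],
    [0.008,-0.0008,0,0],
    [0.008,-0.0008,0,0],
  ],
)

```text
time: 14.2
ee_pos: [0.4669, -0.0315, 0.0288]
tcp_rot: [-180.0, 0.0, 173.7]
wrist_force: [-0.2, -0.2, 0.1]
opening: -0.0001
grasp_force: 0.0
```

Converted, 0.6 cm / 50 = 0.012, 0.5 cm / 50 = 0.01.

servo_tool(
  moves=[
    [0.002,-0.0002,0,0],
    [0.004,-0.0004,0,0],
    [0.006,-0.0006,0,0],
    [0.008,-0.0008,0,0],
    [0.01,-0.001,0,0],
    [0.012,-0.0012,0,0],
    [0.012,-0.0012,0,0],
  ],
)

```text
time: 14.78
ee_pos: [0.473, -0.0321, 0.0288]
tcp_rot: [-180.0, 0.0, 173.7]
wrist_force: [-0.3, 1.4, -0.5]
opening: -0.0002
grasp_force: 0.0
```

Converted, 0.3 cm / 50 = 0.006, 0.2 cm / 50 = 0.004.

servo_tool(
  moves=[
    [0.002,-0.0002,0,0],
    [0.004,-0.0004,0,0],
    [0.006,-0.0006,0,0],
    [0.006,-0.0006,0,0],
  ],
)

```text
time: 15.12
ee_pos: [0.4746, -0.0322, 0.0286]
tcp_rot: [180.0, -0.2, 173.7]
wrist_force: [-7.4, 2.4, 5.1]
opening: 0.0
grasp_force: 3.9
```

servo_tool(
  moves=[
    [0.002,-0.0002,0,0],
    [0.002,-0.0002,0,0],
    [0.002,-0.0002,0,0],
  ],
)

```text
time: 15.37
ee_pos: [0.4749, -0.0322, 0.0285]
tcp_rot: [180.0, -0.2, 173.7]
wrist_force: [-10.9, 3.1, 5.9]
opening: 0.0003
grasp_force: 5.6
```

Converted, 0.1 cm / 50 = 0.002, -0.01 cm / 50 = -0.0002.

servo_tool(
  moves=[
    [0.002,-0.0002,0,0],
    [0.002,-0.0002,0,0],
    [0.002,-0.0002,0,0],
  ],
)

```text
time: 15.62
ee_pos: [0.4752, -0.0322, 0.0284]
tcp_rot: [180.0, -0.3, 173.7]
wrist_force: [-15.1, 3.1, 7.9]
opening: -0.0
grasp_force: 7.4
```

Converted, 0.07 cm / 50 = 0.0014, -0.01 cm / 50 = -0.0002.

servo_tool(
  moves=[
    [0.0014,-0.0002,0,0],
    [0.0014,-0.0002,0,0],
    [0.0014,-0.0002,0,0],
    [0.0014,-0.0002,0,0],
  ],
)

```text
time: 15.95
ee_pos: [0.4753, -0.0322, 0.0283]
tcp_rot: [180.0, -0.4, 173.7]
wrist_force: [-17.3, 3.5, 10.2]
opening: -0.0001
grasp_force: 9.0
```

Converted, -0.6 cm / 50 = -0.012, -0.3 cm / 50 = -0.006.

servo_tool(
  moves=[
    [-0.006,0.0006,0,0],
    [-0.012,0.0012,0,0],
    [-0.012,0.0012,0,0],
    [-0.006,0.0006,0,0],
    [-0.002,0.0002,0,0],
    [0,0,0,0],
    [0,0,0,0],
    [0,0,0,0],
  ],
)

```text
time: 16.62
ee_pos: [0.4756, -0.0324, 0.0283]
tcp_rot: [-180.0, -0.4, 173.7]
wrist_force: [-17.3, 2.3, 10.7]
opening: 0.0002
grasp_force: 9.1
```

Converted, -0.8 cm / 50 = -0.016, -0.5 cm / 50 = -0.01.

servo_tool(
  moves=[
    [-0.01,0.001,0,0],
    [-0.016,0.0016,0.001,0],
    [-0.016,0.0016,0.002,0],
    [-0.006,0.0006,0.002,0],
    [0,0,0.002,0],
    [0.001,0,0.002,0],
    [0.001,0,0.002,0],
    [0.001,0,0.002,0],
  ],
)

```text
time: 17.28
ee_pos: [0.4762, -0.0324, 0.0292]
tcp_rot: [-180.0, -0.4, 173.7]
wrist_force: [-18.4, 1.7, 9.5]
opening: 0.0003
grasp_force: 9.4
```

Converted, -0.8 cm / 50 = -0.016, -0.5 cm / 50 = -0.01.

servo_tool(
  moves=[
    [-0.01,0.001,0,0],
    [-0.016,0.0016,0,0],
    [-0.016,0.0016,0,0],
    [-0.006,0.0006,0,0],
    [0,0,0,0],
    [0,0,0,0],
    [0,0,0,0],
    [0,0,0,0],
  ],
)

```text
time: 17.95
ee_pos: [0.4764, -0.0324, 0.0292]
tcp_rot: [-180.0, -0.4, 173.7]
wrist_force: [-17.4, 1.4, 10.1]
opening: -0.0
grasp_force: 9.0
```

Converted, -0.8 cm / 50 = -0.016, -0.5 cm / 50 = -0.01.

servo_tool(
  moves=[
    [-0.01,0.001,0,0],
    [-0.016,0.0016,0,0],
    [-0.016,0.0016,0,0],
    [-0.006,0.0006,0,0],
    [0,0,0,0],
    [0.001,0,0,0],
    [0.001,0,0,0],
    [0.001,0,0,0],
  ],
)

```text
time: 18.62
ee_pos: [0.4765, -0.0324, 0.0291]
tcp_rot: [-180.0, -0.4, 173.7]
wrist_force: [-19.5, 3.0, 9.5]
opening: -0.0002
grasp_force: 10.0
```

Converted, -0.8 cm / 50 = -0.016, -0.5 cm / 50 = -0.01.

servo_tool(
  moves=[
    [-0.01,0.001,0,0],
    [-0.016,0.0016,0,0],
    [-0.016,0.0016,0,0],
    [-0.006,0.0006,0,0],
    [0,0,0,0],
    [0,0,0,0],
    [0,0,0,0],
    [0,0,0,0],
  ],
)

```text
time: 19.28
ee_pos: [0.4766, -0.0324, 0.0292]
tcp_rot: [-180.0, -0.4, 173.7]
wrist_force: [-19.6, 1.6, 10.7]
opening: 0.0001
grasp_force: 9.7
```

Converted, 13 cm / 50 = 0.26, 11 cm / 50 = 0.22.

servo_tool(
  moves=[
    [-0.01,0.001,0,0],
    [-0.04,0.004,0,0],
    [-0.08,0.008,0,0],
    [-0.1,0.01,0.06,0],
    [-0.1,0.01,0.14,0],
    [-0.1,0.01,0.22,0],
    [-0.1,0.01,0.26,0],
    [-0.1,0.01,0.26,0],
    [-0.1,0.01,0.26,0],
  ],
)

```text
time: 20.03
ee_pos: [0.431, -0.0278, 0.1612]
tcp_rot: [180.0, 0.2, 173.6]
wrist_force: [0.5, 0.6, -0.9]
opening: 0.0001
grasp_force: 0.0
```

Run:
```python
from h import *
o=get_obs(); im=camera("side")[:,:,::-1]; im2=camera("scene")[:,:,::-1]
cv2.imwrite("pics/w5.png",np.vstack([cv2.resize(a,(600,300),interpolation=cv2.INTER_CUBIC) for a in (im[200:290,260:440],im2[195:300,260:470])]))
print(o["wrist_force"])
```

```text
[ 0.53604772  0.58127642 -0.92554817]
```

View pics/w5.png

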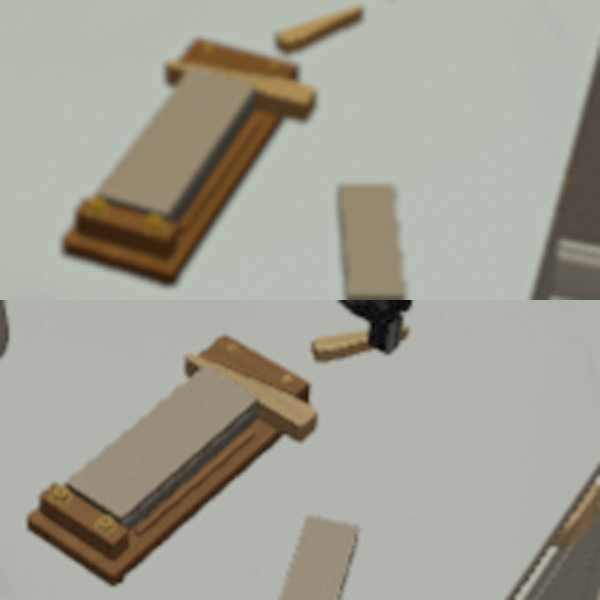

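The wedge lies flat, fully across between stone and cleat, the stone is against the stop, and the gripper is clear.

```bash
python3 -c "
from workcell import *
print(job_done())"
```

```text
the job is handed in; nothing more can be done
None
```

The job is handed in at about 20 s: the stone is against the end stop, and the wedge is flat in the slot and gave no further under repeated pushes of about 19.5 N; the gripper is clear and touched none of the other items (no verdict was returned).

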